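# Drop the soap ball into the tray with the rocker lever

### The arm

A 6-joint arm with a two-finger parallel gripper is mounted at the origin on the work surface. World frame = base frame: x ahead of the robot, y to its left, z up, the work surface at z = 0. Lengths are in m, angles in rad, forces in N, time in s.
With the tool pointing down it reaches from about 0.3 to 0.875 m from the base axis. Payload 6.4 kg.
Tool frame: the origin (TCP) lies at the very end of the fingers, on their centre line; the grasp point (between the pads) lies ctrl.grip_point_offset behind it (ctrl.grip_point_offset is the distance from the TCP to the grasp point, in m); z points along the fingers, x is the direction in which the jaws open and shut, and the axes are right-handed (so a half turn about z gives the same grasp; the last joint's range is limited). The gripper opens to 85 mm and grips with 20 to 120 N. Pads are 22 mm wide; open, the fingers measure 114 mm over their backs; the gripper's body (76 mm by 85 mm) begins 54 mm behind the grasp point. The pads swing forward as they close: fully open they stand 13 mm farther back than shut.
Start: joints at [-1.459, 0.181, 1.607, -0, 1.354, -0.206], TCP at [0.18, -0.546, 0.231] pointing down, gripper open.
Joint ranges: [-2.99, 2.99], [-0.89, 2.07], [0.3, 2.58], [-1.14, 4.28], [0, 2.63], [-3.12, 3.12]. Speed limits (rad/s): [2.57, 2.57, 3.01, 3.14, 3.14, 3.14].

### API

Orientations are given as a unit quaternion [w, x, y, z].
In Python, from bench import get_obs, viewer, workorder, ctrl gives the robot as it stands. The module is installed in compiled form; this text tells all that it offers.
- The arm moves only by the tool move_arm, never from a script. Its argument "increments" is a list of rows, each an object of numbers: "tx", "ty", "tz": the shift along the tool's x, y, z in m; "turn": the turn about the tool's z in degrees. A call has 1 to 20 rows; each row is the pose to reach, as a shift and turn from the pose commanded when the call began, along the tool's axes at that moment; what a row does not reach only later rows make up. A row lasts 1/12 s, in which the tool goes at most 41.7 mm and 7.16 degrees, less where a joint would pass 70% of its speed; a pose out of reach is approached as far as the arm can. A call with a gripper value outside its range is refused whole. "gripper" is the opening, from 0 (shut) to 1 (fully open), set as the call begins (left out, the last holds). The fingers move at their own pace and stop on an object; the grip force is fixed at half the most. Time passes only in rows, so rows that repeat a pose let the fingers close. It gives the time, the measured TCP pose, the force and the opening at its end, in the units of the state.
- get_obs(): the state, without advancing time (a new reading comes with each control period).
- viewer.camera(name): name is "scene" or "side" or "wrist"; returns (picture, depth): 400x640x3 uint8, red, green, blue; 400x640 float32, m along the optical axis (not along the pixel's ray), 0 where there is no reading.
- viewer.get_calibration(name): a dict with "intrinsics" (3x3 intrinsics, pixels), "origin" and "attitude" of the camera in the world. Camera axes: x right, y up, looking along -z (the intrinsics and any distortion apply to the point x, -y, -z); pixel columns grow to the right and rows downward; lengths in m; the calibration is good to about 2 mm. A picture is of the moment at which its call begins: read the wrist's pose just before it. get_calibration takes no time and is no camera call; for the wrist camera it gives the pose at the moment of the call.
- workorder.hand_in(): hands the job in, once; it reports no verdict.
The state is a dict: "time_s": time; "q": joint angles; "dq": joint speeds; "joint_efforts": joint torques, N m; "eef_pos": TCP position; "eef_rot": TCP orientation; "wrist_force": force on the tool from outside, world axes, zero at the start; "torque": the same for the moment, N m; "opening": opening from 0.0 (shut) to 1.0 (fully open).
Only numpy, scipy, OpenCV 4.12 (cv2) and the standard library are available. Lean on these libraries where they do the work, as an engineer would, in place of code of your own. Each camera call takes 0.05 s, during which the arm holds its last target.

### The job

Slide the white oval soap tray along the ledge until it is centred under the mouth of the soap dispenser's chute, then press the orange lever's ribbed pad all the way down and keep it down until the green soap ball has rolled out into the tray; then let the lever come back up and move clear. Only push and press: the tray must stay on the ledge, do not touch the soap ball, and leave the mug, cup, jug and toothbrush bracket where they are.

Things in the scene. Friction and masses are not known exactly. Their poses are not given: they have to be found in the camera images.
- dispenser: Fixed soap dispenser: teal open-topped chute on a steel base plate. Origin on the ledge under the gate; own -x is down-chute (roughly to the robot), +y the lever pad's side. Chute on y = 0: 40 mm wide inside, x 100 to -85 mm, sloping 7 degrees. Plate x -55 to 110, y -55 to 135 mm. Lever pivot at y 90, height 95 mm, post tops 105 mm. Place and yaw vary by run.
- mouth (a point): Middle of the chute floor's lower edge, 36 mm above the ledge. The ball lands about 30 mm further along the dispenser's -x. The 27 mm high tray passes under this lip. The tray is well placed with its centre at dispenser x -125 mm, y 0 (to about 20 mm each way).
- rocker (a joint): Angle of the orange rocking lever, rad: 0 at rest (gate shut), 0.45 pad fully down (gate open, at a hard stop). Turns about a level axis along the dispenser's x; a spring brings it back to 0. Pressing at the pad's middle takes about 3 N to start and 7 N at the bottom. The ball passes from about 0.38.
- pad (a point): Middle of the top of the lever's ribbed square pad (46 x 46 mm), 80 mm from the pivot, 99 mm above the ledge at rest (dispenser x 0, y 170 mm); it goes down 35 mm when fully pressed, tilting with the lever.
- gate (a point): Lower edge of the gate plate (16 mm wide) at the lever's other end, 90 mm from the pivot, hanging in the chute in front of the ball; 54 mm above the ledge when shut, rises about 40 mm.
- soap: Green soap ball, 34 mm diameter, waiting in the chute behind the gate. Its origin turns with it as it rolls: use point soap_center.
- soap_center (a point): Centre of the soap ball.
- tray: White oval plastic soap tray, loose, 140 mm long (own y), 100 mm wide (own x), 27 mm high, wall 4 mm, floor 5 mm with 3 mm ribs; 0.11 to 0.23 kg. Origin at the centre of its underside. Starts 100 to 140 mm along the dispenser's -y from its place below the mouth, already at the right dispenser x, long axis nearly along the dispenser's y: slide it along +y.
- mug: Pink mug, 78 mm across, 90 mm high, handle on its own +y; origin at the centre of its underside. Leave alone.
- cup: White ceramic cup, 74 mm across, 75 mm high; origin at the centre of its underside. Leave alone.
- jug: Aluminium jug, 88 mm across, 115 mm high, handle out to 70 mm on its own +y; origin at the centre of its underside. Leave alone.
- bracket: Fixed steel bracket (foot 50 x 70 mm, 132 mm high) with a spring clip holding an upright blue toothbrush, top at 190 mm; origin at the centre of its underside. Leave alone.

How it is judged:
By the outcome, as a careful person would: the job done as asked, in the order asked, and still so for the second after the job is handed in, with the robot touching nothing.
It also fails if it takes over 54 s, if anything falls off the work surface, if the arm or the gripper's body presses on something with over 40 N, if the wrist force passes 120 N, or if a joint passes its speed limit or range.

## Working session

There is one attempt and no reset: what is moved stays moved. The work goes in short steps, Python scripts to look and compute and a tool call to move; the robot and the scene stay as the last step left them, time stands still between calls to the robot, and variables do not carry over. Pictures are saved under pics/ and viewed, and the job is handed in when it is done.

Besides the shell and the picture viewer there is one more tool, called after "Call:" by a JSON object that holds its "method" and its "body". move_arm: Moves the arm, as the interface text tells. Its arguments: {"type":"object","properties":{"increments":{"type":"array"},"gripper":{"type":"number"}},"required":["increments"]}

```bash
mkdir -p pics
python3 - <<'E'
from bench import get_obs, viewer, ctrl
import cv2,numpy as np
o=get_obs();print(o, ctrl.grip_point_offset)
for n in("scene","side","wrist"):
    c=viewer.get_calibration(n);print(n,c)
    p,d=viewer.camera(n);cv2.imwrite(f"pics/{n}0.png",p[:,:,::-1]);np.savez(f"{n}0.npz",p=p,d=d,K=c["intrinsics"],o=c["origin"],a=c["attitude"])
E
```

```text
{'time_s': 0.0, 'q': array([-1.45931270e+00,  1.81545616e-01,  1.60803805e+00, -1.24911992e-05,
        1.35382878e+00, -2.06318881e-01]), 'dq': array([ 0.00026831,  0.00087999,  0.00046523,  0.00023155,  0.0037081 ,
       -0.00123994]), 'joint_efforts': array([-2.88414658e-04, -4.44879699e+01, -3.51336086e+01, -2.70199325e-04,
        9.08541289e-03,  5.32131548e-05]), 'eef_pos': array([ 0.17961278, -0.54561897,  0.23036709]), 'eef_rot': array([-6.69062931e-04,  8.10086831e-01, -5.86309218e-01, -6.16683646e-04]), 'wrist_force': array([-0.3730556 ,  0.61494648, -0.02710891]), 'torque': array([-0.01740242, -0.02933248,  0.00707058]), 'opening': 1.0021713220787638} 0.0187
scene {'intrinsics': array([[380.36402072,   0.        , 322.4259869 ],
       [  0.        , 380.36402072, 198.9340895 ],
       [  0.        ,   0.        ,   1.        ]]), 'origin': array([1.13769027, 0.16858999, 0.55905139]), 'attitude': array([0.54200846, 0.24423794, 0.3477133 , 0.72503112])}
side {'intrinsics': array([[474.821226  ,   0.        , 320.55367772],
       [  0.        , 474.821226  , 199.86815907],
       [  0.        ,   0.        ,   1.        ]]), 'origin': array([-0.05216119,  0.63354648,  0.67183607]), 'attitude': array([-0.36218375, -0.1834137 ,  0.43352201,  0.8045129 ])}
wrist {'intrinsics': array([[306.28509354,   0.        , 319.56207392],
       [  0.        , 306.28509354, 198.65270222],
       [  0.        ,   0.        ,   1.        ]]), 'origin': array([ 0.25875695, -0.51991794,  0.37313187]), 'attitude': array([ 0.79935349, -0.13213504,  0.09657495, -0.57814152])}
```

View pics/scene0.png

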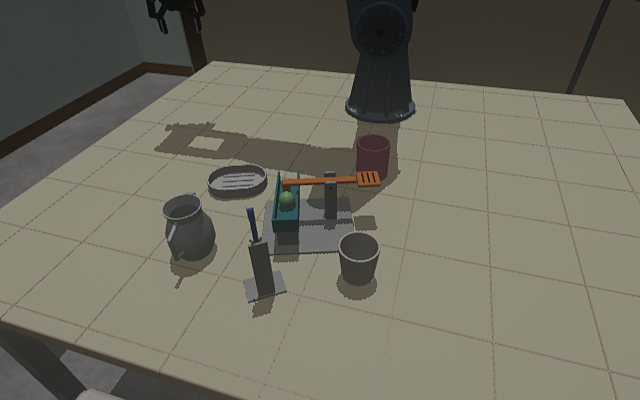

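View pics/side0.png

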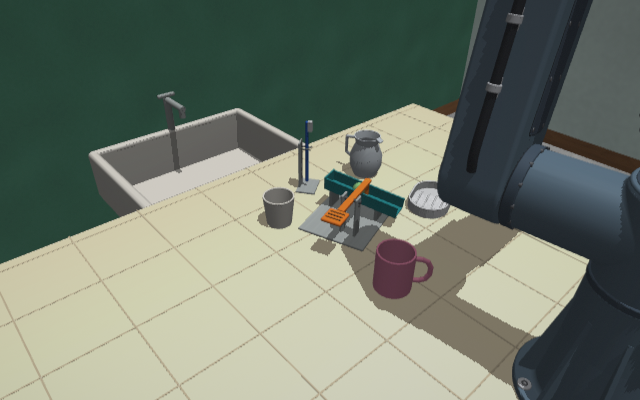

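View pics/wrist0.png

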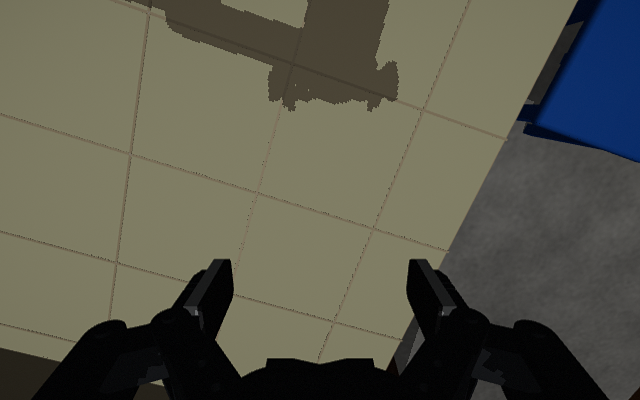

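The scene view shows the tray at about (237,180), the teal chute at (286,200), the orange pad at (369,179) with the mug just behind it at (373,157), the cup at (358,258), the jug at (190,228) and the bracket at (262,270). Next I'll measure these from the masks and depth.

```bash
cat > h.py <<'E'
import numpy as np,cv2
from scipy.spatial.transform import Rotation as R
def rot(q): return R.from_quat([q[1],q[2],q[3],q[0]]).as_matrix()
def load(n):
    z=np.load(n+".npz"); return z["p"],z["d"],z["K"],z["o"],rot(z["a"])
def cloud(p,d,K,o,A):
    v,u=np.mgrid[0:400,0:640]
    P=np.stack([(u-K[0,2])/K[0,0]*d,-(v-K[1,2])/K[1,1]*d,-d],-1)
    return P@A.T+o
def ray(uv,z,K,o,A):
    r=A@np.array([(uv[0]-K[0,2])/K[0,0],-(uv[1]-K[1,2])/K[1,1],-1]); return o+r*(z-o[2])/r[2]
E
python3 - <<'E'
from h import *
for n in("scene0","side0"):
    L=load(n);p,d=L[:2];X=cloud(*L);hsv=cv2.cvtColor(p,cv2.COLOR_RGB2HSV);H,S,V=cv2.split(hsv)
    print(n)
    ok=(d>0)&(X[...,0]>0.25)&(X[...,0]<.95)&(abs(X[...,1])<.5)&(X[...,2]<.25)
    print("table z", np.median(X[...,2][ok]))
    for nm,m in dict(orange=(H>5)&(H<16)&(S>170),teal=(H>82)&(H<100)&(S>120),green=(H>35)&(H<70)&(S>90)&(X[...,2]>.03),pink=((H>165)|(H<4))&(S>80)).items():
        m=m&ok; Q=X[m]
        if len(Q)==0: print(nm,0);continue
        print(nm,len(Q),"mean",Q.mean(0).round(3),"min",np.percentile(Q,1,0).round(3),"max",np.percentile(Q,99,0).round(3))
    m=(ok&(X[...,2]>.008)).astype(np.uint8)
    k,lab,st,ce=cv2.connectedComponentsWithStats(m)
    for i in range(1,k):
        if st[i,4]>60:
            Q=X[lab==i];print(st[i],Q.min(0).round(3),Q.max(0).round(3))
E
```

```text
scene0
table z 0.00044433902468205
orange 56 mean [ 0.552 -0.022  0.098] min [ 0.513 -0.099  0.085] max [0.581 0.05  0.101]
teal 332 mean [ 0.599 -0.083  0.062] min [ 0.504 -0.136  0.039] max [ 0.675 -0.039  0.088]
green 0
pink 148 mean [0.379 0.04  0.081] min [0.329 0.005 0.027] max [0.407 0.083 0.091]
[ 272  134  119  111 4093] [ 0.314 -0.143  0.008] [0.681 0.092 0.106]
[207 163  60  34 905] [ 0.441 -0.322  0.008] [ 0.559 -0.185  0.031]
[ 161  191   55   70 2717] [ 0.671 -0.278  0.008] [ 0.785 -0.194  0.118]
[ 245  203   30   93 1231] [ 0.661 -0.118  0.008] [ 0.789 -0.045  0.19 ]
[ 337  231   44   53 1785] [0.636 0.032 0.008] [0.725 0.121 0.078]
side0
table z -0.002307829688786067
orange 596 mean [0.53  0.021 0.095] min [ 0.49  -0.097  0.064] max [0.573 0.091 0.099]
teal 1341 mean [ 0.574 -0.089  0.058] min [ 0.484 -0.139  0.034] max [ 0.671 -0.037  0.084]
green 5 mean [ 0.584 -0.072  0.079] min [ 0.571 -0.076  0.072] max [ 0.588 -0.063  0.094]
pink 2283 mean [0.355 0.052 0.052] min [0.31  0.003 0.001] max [0.399 0.087 0.088]
[298 120  15  65 477] [ 0.745 -0.08   0.009] [ 0.787 -0.042  0.188]
[ 345  129   38   47 1318] [ 0.664 -0.276  0.008] [ 0.781 -0.193  0.115]
[ 321  168   84   67 2625] [ 0.482 -0.144  0.008] [0.677 0.094 0.104]
[408 180  42  35 447] [ 0.437 -0.317  0.008] [ 0.554 -0.182  0.027]
[ 262  187   32   39 1013] [0.644 0.048 0.008] [0.72  0.124 0.075]
[ 373  238   60   57 2269] [ 0.307 -0.001  0.008] [0.403 0.088 0.09 ]
```

Run:
```python
from h import *
for n in("scene0","side0"):
    L=load(n);p,d=L[:2];X=cloud(*L);hsv=cv2.cvtColor(p,cv2.COLOR_RGB2HSV);H,S,V=cv2.split(hsv)
    ok=(d>0)&(X[...,0]>0.25)&(X[...,0]<.95)&(abs(X[...,1])<.5)&(X[...,2]<.25)
    f=lambda m:(cv2.minAreaRect((X[m][:,:2]*1000).astype(np.float32)))
    print(n)
    t=ok&(H>82)&(H<100)&(S>80)&(X[...,2]>.03); print("teal",f(t),X[t].min(0),X[t].max(0))
    o=ok&(H>4)&(H<17)&(S>140)&(X[...,2]>.08)&(X[...,0]>.45); print("orange",f(o),cv2.fitLine((X[o][:,:2]*1000).astype(np.float32),cv2.DIST_HUBER,0,.01,.01).ravel(), o.sum(), cv2.boxPoints(f(o)))
    y=X[o][:,1]; q=X[o][y>np.percentile(y,99.)-.04]; print("padpts",q.mean(0),cv2.boxPoints(cv2.minAreaRect((q[:,:2]*1000).astype(np.float32))).round())
    tr=ok&(X[...,2]>.008)&(X[...,2]<.035)&(X[...,0]>.42)&(X[...,0]<.58)&(X[...,1]<-.17); print("tray",f(tr))
    # rim-only via pixel ellipse
    rim=ok&(X[...,2]>.022)&(X[...,2]<.035)&(X[...,0]>.42)&(X[...,0]<.58)&(X[...,1]<-.17); print("rim",f(rim),cv2.fitEllipse((X[rim][:,:2]*1000).astype(np.float32)),np.median(X[rim][:,2]))
    pl=ok&(abs(X[...,2]-.005)<.006)&(S<40)&(X[...,0]>.45)&(X[...,0]<.72)&(X[...,1]>-.16)&(X[...,1]<.12)
    print("plate",f(pl),pl.sum())
    mg=ok&(X[...,0]<.43)&(X[...,2]>.08)&(X[...,1]>-.02); print("mug",f(mg),X[mg].min(0),X[mg].max(0))
```

```text
scene0
teal ((561.1033935546875, -22.44890594482422), (185.72650146484375, 190.34011840820312), 19.45071029663086) [ 0.48980254 -0.14054158  0.03735681] [0.67855396 0.06660351 0.10095252]
orange ((547.60693359375, -6.497459411621094), (45.67207336425781, 196.58193969726562), 20.127546310424805) [ 3.2379919e-01 -9.4612581e-01  5.5067725e+02 -8.1125069e+00] 692 [[ 492.34253   77.93264]
 [ 559.9885  -106.64382]
 [ 602.87134  -90.92756]
 [ 535.22534   93.6489 ]]
padpts [0.52578358 0.06843873 0.09867313] [[493.  78.]
 [508.  36.]
 [551.  52.]
 [535.  94.]]
tray ((500.81048583984375, -253.39002990722656), (105.42046356201172, 139.1519012451172), 26.3470401763916)
rim ((501.140380859375, -253.03758239746094), (104.87782287597656, 138.87347412109375), 27.841068267822266) ((501.3951416015625, -253.85845947265625), (101.28243255615234, 142.1350555419922), 21.08162498474121) 0.026112509861322186
plate ((585.1956787109375, -19.925750732421875), (269.7257995605469, 279.8827819824219), 0.10328055918216705) 5357
mug ((346.84112548828125, 50.555511474609375), (76.5691909790039, 123.21763610839844), 
[... 576 characters left out ...]
08 0.07187481 0.09591184] [[486.  81.]
 [500.  40.]
 [542.  55.]
 [528.  95.]]
tray ((503.39013671875, -242.2793731689453), (100.37789154052734, 136.44143676757812), 57.095855712890625)
rim ((505.949462890625, -241.14669799804688), (91.5774154663086, 137.75025939941406), 51.62278747558594) ((496.00274658203125, -252.85604858398438), (103.5978012084961, 140.24441528320312), 22.713476181030273) 0.023724803576815667
plate ((585.2574462890625, -19.842864990234375), (279.3963623046875, 268.986328125), 89.93991088867188) 2382
mug ((363.789306640625, 48.43294906616211), (78.16566467285156, 77.78053283691406), 0.21433322131633759) [0.3246846  0.00953103 0.08002619] [0.4028999  0.08730695 0.09041357]
```

Run:
```python
import cv2
a=cv2.imread("pics/side0.png")[110:280,260:480];cv2.imwrite("pics/c1.png",cv2.resize(a,None,fx=3.5,fy=3.5,interpolation=2))
a=cv2.imread("pics/scene0.png")[120:270,190:410];cv2.imwrite("pics/c2.png",cv2.resize(a,None,fx=3.5,fy=3.5,interpolation=2))
```

```text
(no output)
```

View pics/c1.png

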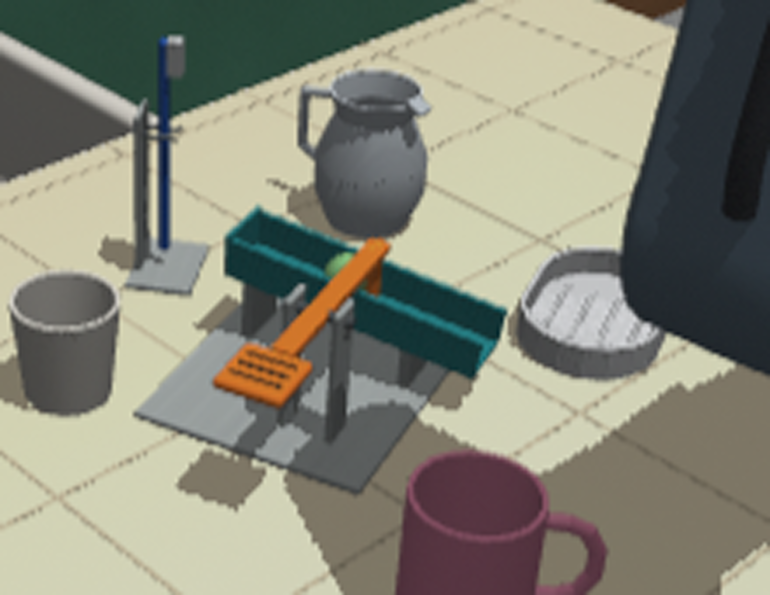

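View pics/c2.png

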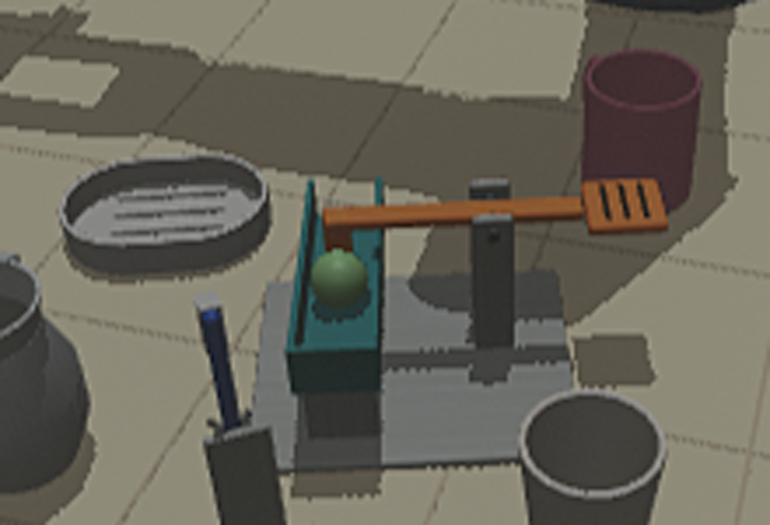

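Run:
```python
from h import *
def rays(m,z,L,inv=None):
    K,o,A=L[2:]
    v,u=np.nonzero(m);r=np.stack([(u-K[0,2])/K[0,0],-(v-K[1,2])/K[1,1],-np.ones(len(u))],1)@A.T
    return (o+r*((z-o[2])/r[:,2])[:,None])[:,:2]*1000
for n in("scene0","side0"):
    L=load(n);p,d=L[:2];X=cloud(*L);H,S,V=cv2.split(cv2.cvtColor(p,cv2.COLOR_RGB2HSV))
    ok=(d>0)&(X[...,0]>0.42)&(X[...,0]<.7)
    o=ok&(H>4)&(H<19)&(S>110)&(X[...,2]>.06)
    o&=X[...,1]>.03
    o=cv2.morphologyEx(o.astype(np.uint8),cv2.MORPH_CLOSE,np.ones((5,5)))
    Q=rays(o,.097,L);r=cv2.minAreaRect(Q.astype(np.float32));print(n,"pad",r)
    # tray silhouettes: rim edge at z .027
    tr=(d>0)&(X[...,2]>.008)&(X[...,2]<.035)&(X[...,0]>.42)&(X[...,0]<.58)&(X[...,1]<-.17)
    t=cv2.morphologyEx(tr.astype(np.uint8),cv2.MORPH_CLOSE,np.ones((9,9)))
    Q=rays(t,.027,L)
    print("tray@27",cv2.minAreaRect(Q.astype(np.float32)))
    # chute lower lip/top edges
    te=(d>0)&(H>82)&(H<100)&(S>80)&(X[...,0]>.46)&(X[...,0]<.7)&(X[...,2]>.03)&(X[...,1]<-.02)&(X[...,1]>-.16)
    print("teal",cv2.minAreaRect((X[te][:,:2]*1000).astype(np.float32)))
    i=np.argsort(X[te][:,0]);print(X[te][i[:8]].round(3))
    # plate corners on z=.004 approx
```

```text
scene0 pad ((523.8657836914062, 57.76264953613281), (50.83827590942383, 61.727561950683594), 15.368206024169922)
tray@27 ((510.9046325683594, -248.4523162841797), (126.58229064941406, 139.5170440673828), 26.308706283569336)
teal ((584.8181762695312, -89.60090637207031), (185.72650146484375, 47.90723419189453), 19.45071029663086)
[[ 0.49  -0.099  0.062]
 [ 0.491 -0.101  0.062]
 [ 0.494 -0.098  0.062]
 [ 0.494 -0.1    0.062]
 [ 0.498 -0.096  0.063]
 [ 0.499 -0.099  0.063]
 [ 0.503 -0.095  0.064]
 [ 0.506 -0.096  0.066]]
side0 pad ((515.18310546875, 60.667083740234375), (46.4815673828125, 69.11465454101562), 19.399993896484375)
tray@27 ((495.9890441894531, -230.5343017578125), (99.44586181640625, 153.23146057128906), 49.6667594909668)
teal ((577.96728515625, -88.45640563964844), (189.33937072753906, 54.372650146484375), 19.065553665161133)
[[ 0.482 -0.097  0.051]
 [ 0.482 -0.1    0.055]
 [ 0.482 -0.099  0.058]
 [ 0.483 -0.099  0.044]
 [ 0.483 -0.097  0.058]
 [ 0.483 -0.098  0.055]
 [ 0.483 -0.094  0.056]
 [ 0.483 -0.097  0.044]]
```

```bash
cat >> h.py <<'E'
O=np.array([.574,-.093]);YAW=np.deg2rad(19.4);DX=np.array([np.cos(YAW),np.sin(YAW)]);DY=np.array([-DX[1],DX[0]])
def go(dx,dy,z):
    from bench import get_obs
    s=get_obs();A=rot(s["eef_rot"]);w=np.append(O+dx*DX+dy*DY,z)
    inc=A.T@(w-s["eef_pos"]); c=np.degrees(np.arctan2(A[1,0],A[0,0]))
    print("t",round(s["time_s"],2),"disp now",((s["eef_pos"][:2]-O)@DX).round(4),((s["eef_pos"][:2]-O)@DY).round(4),s["eef_pos"].round(4),"tilt",A[:,2].round(3),"F",s["wrist_force"].round(1),"open",round(s["opening"],2))
    t=(c-(19.4-180)+180)%360-180
    print("inc",inc.round(4),"turn for 19.4-180:",t.round(2))
E
python3 -c "
from h import *
go(-.125,-.231,.1)"
```

```text
t 0.15 disp now -0.5224 -0.2961 [ 0.1796 -0.5458  0.2306] tilt [-0.     0.001 -1.   ] F [-0.1  0.7  0.4] open 1.0
inc [-0.0731 -0.3959  0.1308] turn for 19.4-180: 88.81
```

Call:
{"method": "move_arm", "body": {"increments": [{"tx":-0.005,"ty":-0.025,"tz":0.008,"turn":6},{"tx":-0.009,"ty":-0.05,"tz":0.016,"turn":12},{"tx":-0.014,"ty":-0.075,"tz":0.025,"turn":18},{"tx":-0.018,"ty":-0.1,"tz":0.033,"turn":24},{"tx":-0.023,"ty":-0.125,"tz":0.041,"turn":30},{"tx":-0.028,"ty":-0.15,"tz":0.05,"turn":36},{"tx":-0.032,"ty":-0.175,"tz":0.058,"turn":42},{"tx":-0.037,"ty":-0.2,"tz":0.066,"turn":48},{"tx":-0.042,"ty":-0.225,"tz":0.075,"turn":54},{"tx":-0.046,"ty":-0.25,"tz":0.083,"turn":60},{"tx":-0.051,"ty":-0.275,"tz":0.091,"turn":66},{"tx":-0.055,"ty":-0.3,"tz":0.1,"turn":72},{"tx":-0.06,"ty":-0.325,"tz":0.108,"turn":78},{"tx":-0.065,"ty":-0.35,"tz":0.116,"turn":83},{"tx":-0.069,"ty":-0.375,"tz":0.124,"turn":87},{"tx":-0.073,"ty":-0.396,"tz":0.131,"turn":88.8},{"tx":-0.073,"ty":-0.396,"tz":0.131,"turn":88.8},{"tx":-0.073,"ty":-0.396,"tz":0.131,"turn":88.8}], "gripper": 0.5}}

```text
time_s: 1.65
eef_pos: [0.5332, -0.352, 0.0992]
eef_rot: [-0.001, -0.17, 0.985, 0.001]
wrist_force: [-0.7, -0.0, -0.4]
opening: 0.5
```

```bash
python3 -c "
from h import *
from bench import viewer
go(-.125,-.231,.03)
p,d=viewer.camera('scene');cv2.imwrite('pics/s1.png',p[:,:,::-1])
p,d=viewer.camera('side');cv2.imwrite('pics/s2.png',p[:,:,::-1])
p,d=viewer.camera('wrist');cv2.imwrite('pics/w1.png',p[:,:,::-1])"
```

```text
t 1.65 disp now -0.1245 -0.2307 [ 0.5332 -0.352   0.0992] tilt [-0.002  0.001 -1.   ] F [-0.7 -0.  -0.4] open 0.5
inc [ 0.0004 -0.0004  0.0692] turn for 19.4-180: 0.17
```

View pics/s1.png

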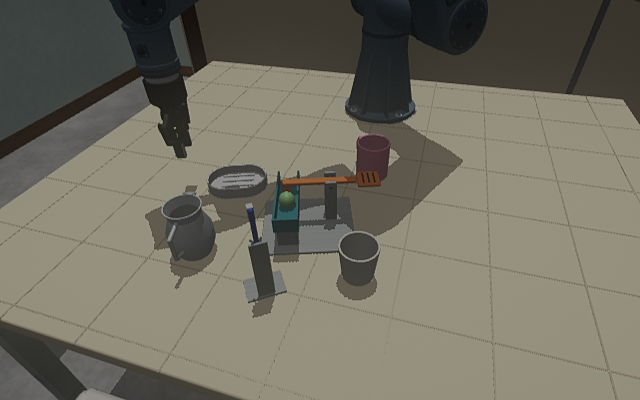

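View pics/w1.png

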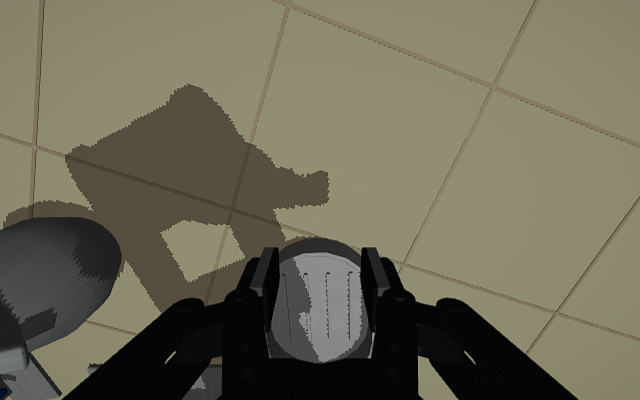

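The scene view shows the gripper at about (175,140), behind the tray. In the wrist view the tray's end, at about (320,242), sits midway between the fingers. I'll go down behind it.

Call:
{"method": "move_arm", "body": {"increments": [{"tz":0.02},{"tz":0.04},{"tz":0.055},{"tz":0.066},{"tz":0.074},{"tz":0.08},{"tz":0.083},{"tz":0.085},{"tz":0.085}]}}

```text
validation failed for argument at $.in...
```

```bash
python3 -c "
from h import *
from bench import viewer
go(-.125,-.205,.014)
for n in ('side','wrist'):
    p,d=viewer.camera(n);cv2.imwrite('pics/%s2.png'%n,p[:,:,::-1])"
```

```text
t 1.8 disp now -0.1259 -0.2322 [ 0.5324 -0.3538  0.1005] tilt [-0. -0. -1.] F [-0.5  0.2  0.8] open 0.5
inc [-0.0009  0.0272  0.0865] turn for 19.4-180: -0.0
```

View pics/wrist2.png

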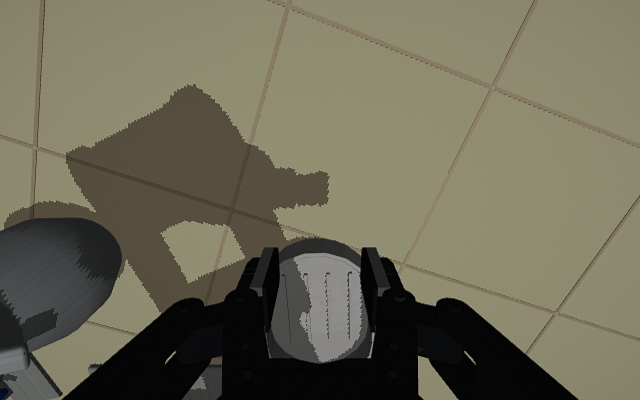

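View pics/side2.png

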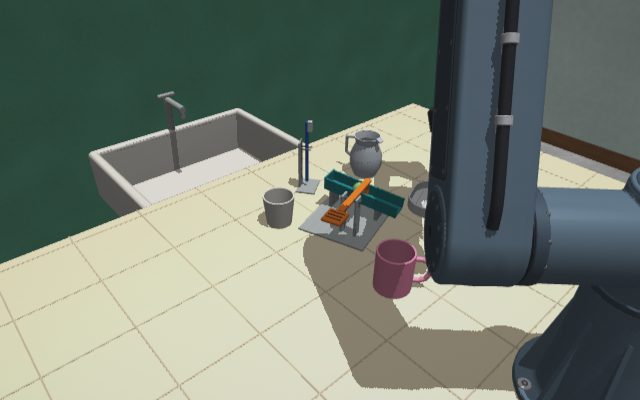

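Call:
{"method": "move_arm", "body": {"increments": [{"tx":0,"ty":0,"tz":0.02,"turn":0},{"tx":0,"ty":0,"tz":0.04,"turn":0},{"tx":0,"ty":0,"tz":0.055,"turn":0},{"tx":0,"ty":0,"tz":0.066,"turn":0},{"tx":0,"ty":0,"tz":0.074,"turn":0},{"tx":0,"ty":0,"tz":0.08,"turn":0},{"tx":0,"ty":0,"tz":0.084,"turn":0},{"tx":0,"ty":0,"tz":0.086,"turn":0},{"tx":0,"ty":0,"tz":0.086,"turn":0}]}}

```text
time_s: 2.65
eef_pos: [0.5332, -0.3533, 0.0144]
eef_rot: [0.0, -0.169, 0.986, -0.0]
wrist_force: [0.8, -0.3, 0.4]
opening: 0.5
```

```bash
python3 -c "
from h import *
from bench import viewer
go(-.125,-.205,.014)
for n in ('scene','wrist'):
    p,d=viewer.camera(n);cv2.imwrite('pics/%s3.png'%n,p[:,:,::-1])"
```

```text
t 2.65 disp now -0.125 -0.2319 [ 0.5332 -0.3533  0.0144] tilt [ 0. -0. -1.] F [ 0.8 -0.3  0.4] open 0.5
inc [0.     0.0269 0.0004] turn for 19.4-180: 0.01
```

View pics/wrist3.png

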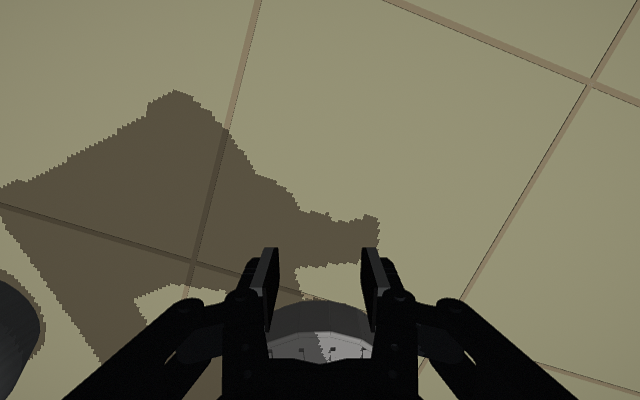

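View pics/scene3.png

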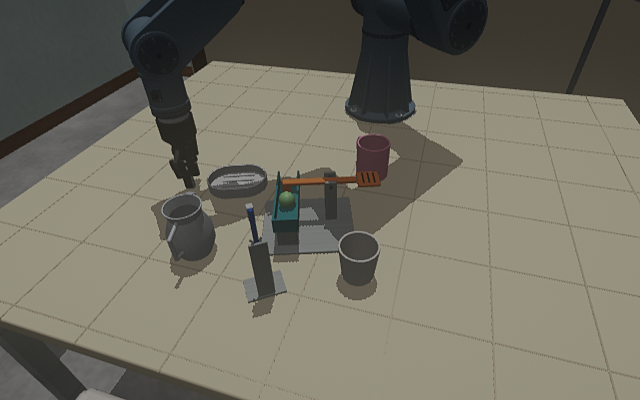

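The fingers sit behind the tray, one on each side of its end (tray edge at about (320,305) in the wrist view). I'll push most of the way.

Call:
{"method": "move_arm", "body": {"increments": [{"tx":0,"ty":0.008,"tz":0,"turn":0},{"tx":0,"ty":0.016,"tz":0,"turn":0},{"tx":0,"ty":0.022,"tz":0,"turn":0},{"tx":0,"ty":0.028,"tz":0,"turn":0},{"tx":0,"ty":0.034,"tz":0,"turn":0},{"tx":0,"ty":0.041,"tz":0,"turn":0},{"tx":0,"ty":0.048,"tz":0,"turn":0},{"tx":0,"ty":0.056,"tz":0,"turn":0},{"tx":0,"ty":0.064,"tz":0,"turn":0},{"tx":0,"ty":0.072,"tz":0,"turn":0},{"tx":0,"ty":0.08,"tz":0,"turn":0},{"tx":0,"ty":0.088,"tz":0,"turn":0},{"tx":0,"ty":0.096,"tz":0,"turn":0},{"tx":0,"ty":0.104,"tz":0,"turn":0},{"tx":0,"ty":0.112,"tz":0,"turn":0},{"tx":0,"ty":0.12,"tz":0,"turn":0},{"tx":0,"ty":0.127,"tz":0,"turn":0},{"tx":0,"ty":0.133,"tz":0,"turn":0},{"tx":0,"ty":0.137,"tz":0,"turn":0},{"tx":0,"ty":0.14,"tz":0,"turn":0}]}}

```text
time_s: 4.42
eef_pos: [0.4864, -0.2206, 0.0144]
eef_rot: [0.0, -0.169, 0.986, -0.0]
wrist_force: [0.4, -2.8, 0.8]
opening: 0.499
```

```bash
python3 -c "
from h import *
from bench import viewer
go(-.125,-.075,.014)
for n in ('scene','side'):
    c=viewer.get_calibration(n)
    p,d=viewer.camera(n);cv2.imwrite('pics/%s4.png'%n,p[:,:,::-1]);np.savez(n+'4.npz',p=p,d=d,K=c['intrinsics'],o=c['origin'],a=c['attitude'])
    X=cloud(*load(n+'4')); l=X[...,:2]-O; dx=l@DX;dy=l@DY
    m=(d>0)&(X[...,2]>.01)&(X[...,2]<.032)&(dx>-.2)&(dx<-.06)&(dy>-.1)&(dy<.12)
    a,b=dx[m],dy[m];print(n,m.sum(),np.percentile(a,[0,2,98,100]).round(4),np.percentile(b,[0,2,98,100]).round(4)); q=cv2.minAreaRect((np.stack([a,b],1)*1000).astype(np.float32));print(q)
"
```

```text
t 4.42 disp now -0.125 -0.0913 [ 0.4864 -0.2206  0.0144] tilt [ 0. -0. -1.] F [ 0.4 -2.8  0.8] open 0.5
inc [-0.      0.0163  0.0004] turn for 19.4-180: 0.02
scene 620 [-0.1759 -0.173  -0.073  -0.0714] [-0.0992 -0.092   0.0504  0.053 ]
((-122.83702087402344, -23.94768524169922), (100.50728607177734, 155.12928771972656), 4.688640117645264)
side 401 [-0.1652 -0.1627 -0.0804 -0.0691] [-0.0991 -0.0865  0.058   0.0591]
((-103.555908203125, -15.240119934082031), (86.96040344238281, 160.2523956298828), 16.0518741607666)
```

View pics/scene4.png

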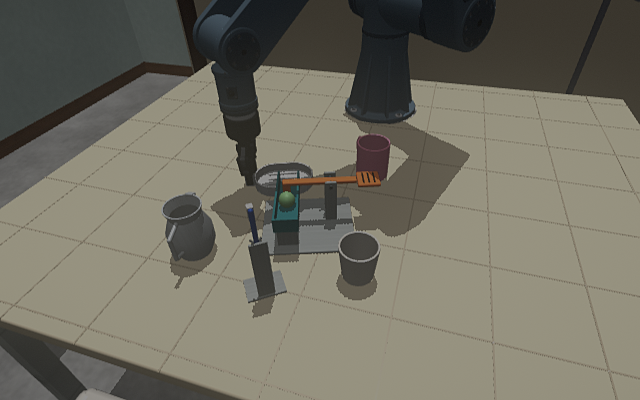

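View pics/side4.png

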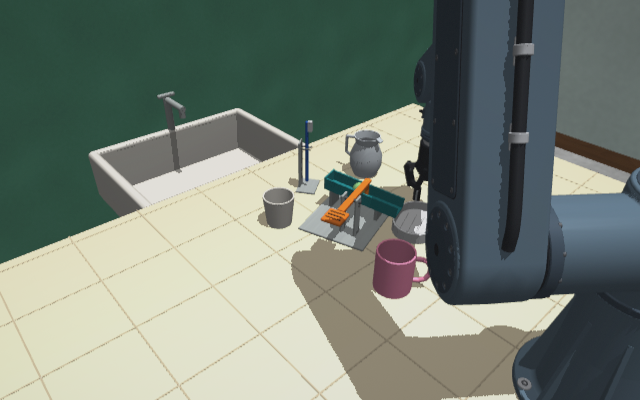

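The tray's leading end is at about +55 mm, so its centre is about 15 mm short. I'll push 15 mm more, then back off and raise.

Call:
{"method": "move_arm", "body": {"increments": [{"tx":0,"ty":0.003,"tz":0,"turn":0},{"tx":0,"ty":0.007,"tz":0,"turn":0},{"tx":0,"ty":0.011,"tz":0,"turn":0},{"tx":0,"ty":0.014,"tz":0,"turn":0},{"tx":0,"ty":0.015,"tz":0,"turn":0},{"tx":0,"ty":0.015,"tz":0,"turn":0},{"tx":0,"ty":0.01,"tz":0,"turn":0},{"tx":0,"ty":0,"tz":0,"turn":0},{"tx":0,"ty":-0.02,"tz":0,"turn":0},{"tx":0,"ty":-0.03,"tz":-0.01,"turn":0},{"tx":0,"ty":-0.04,"tz":-0.04,"turn":0},{"tx":0,"ty":-0.04,"tz":-0.08,"turn":0},{"tx":0,"ty":-0.04,"tz":-0.12,"turn":0},{"tx":0,"ty":-0.04,"tz":-0.15,"turn":0},{"tx":0,"ty":-0.04,"tz":-0.17,"turn":0},{"tx":0,"ty":-0.04,"tz":-0.17,"turn":0}]}}

```text
time_s: 5.85
eef_pos: [0.5026, -0.2618, 0.1903]
eef_rot: [0.003, -0.168, 0.986, -0.004]
wrist_force: [0.0, -1.0, -0.5]
opening: 0.5
```

```bash
python3 -c "
from h import *
from bench import viewer
go(0,.173,.18)
for n in ('scene','side','wrist'):
    c=viewer.get_calibration(n)
    p,d=viewer.camera(n);cv2.imwrite('pics/%s5.png'%n,p[:,:,::-1]);np.savez(n+'5.npz',p=p,d=d,K=c['intrinsics'],o=c['origin'],a=c['attitude'])
    X=cloud(*load(n+'5')); l=X[...,:2]-O; dx=l@DX;dy=l@DY
    m=(d>0)&(X[...,2]>.01)&(X[...,2]<.032)&(dx>-.2)&(dx<-.06)&(dy>-.12)&(dy<.12)
    if m.sum()<50: continue
    a,b=dx[m],dy[m];print(n,m.sum(),np.percentile(a,[0,2,98,100]).round(4),np.percentile(b,[0,2,98,100]).round(4)); q=cv2.minAreaRect((np.stack([a,b],1)*1000).astype(np.float32));print(q)
"
```

```text
t 5.85 disp now -0.1234 -0.1355 [ 0.5026 -0.2618  0.1903] tilt [ 0.008 -0.006 -1.   ] F [ 0.  -1.  -0.5] open 0.5
inc [-0.1233  0.3086  0.0083] turn for 19.4-180: -0.01
scene 578 [-0.1761 -0.1739 -0.0748 -0.0703] [-0.0698 -0.0674  0.0651  0.0693]
((-124.47725677490234, -0.8204727172851562), (104.51103973388672, 139.4518280029297), 3.133342981338501)
side 403 [-0.1694 -0.1659 -0.0802 -0.0646] [-0.0686 -0.0672  0.0719  0.0738]
((-108.2877426147461, 7.476165771484375), (93.068115234375, 142.46722412109375), 15.278558731079102)
wrist 1968 [-0.1762 -0.174  -0.0808 -0.0778] [-0.0706 -0.0699  0.067   0.0707]
((-127.0755386352539, -0.30633544921875), (95.29737854003906, 141.0096893310547), 4.841970443725586)
```

View pics/scene5.png

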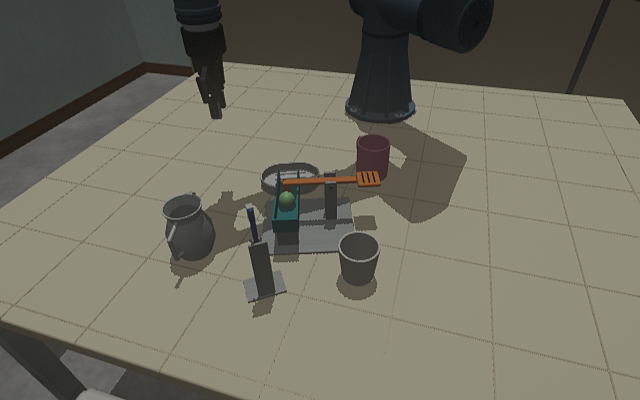

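View pics/side5.png

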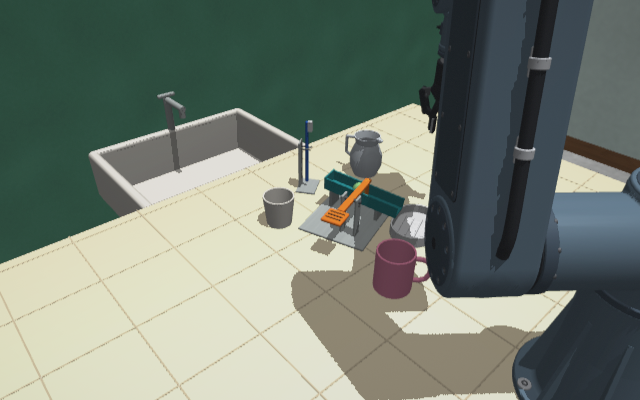

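View pics/wrist5.png

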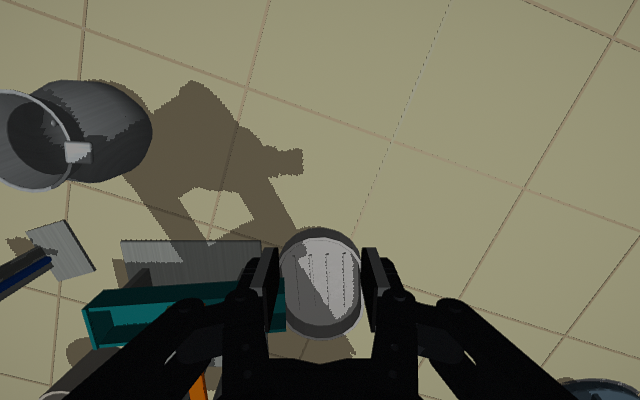

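All three views put the tray centre at about (-125, 0) mm, under the mouth, and the ball is still in the chute at (287,200). Next I'll close the fingers and move over the pad.

Call:
{"method": "move_arm", "body": {"increments": [{"tx":-0.01,"ty":0.025,"tz":0,"turn":0},{"tx":-0.02,"ty":0.05,"tz":0,"turn":0},{"tx":-0.03,"ty":0.075,"tz":0,"turn":0},{"tx":-0.04,"ty":0.1,"tz":0,"turn":0},{"tx":-0.05,"ty":0.125,"tz":0,"turn":0},{"tx":-0.06,"ty":0.15,"tz":0,"turn":0},{"tx":-0.07,"ty":0.175,"tz":0,"turn":0},{"tx":-0.08,"ty":0.2,"tz":0,"turn":0},{"tx":-0.09,"ty":0.225,"tz":0,"turn":0},{"tx":-0.1,"ty":0.25,"tz":0,"turn":0},{"tx":-0.11,"ty":0.275,"tz":0,"turn":0},{"tx":-0.118,"ty":0.295,"tz":0,"turn":0},{"tx":-0.122,"ty":0.306,"tz":0,"turn":0},{"tx":-0.123,"ty":0.309,"tz":0.01,"turn":0},{"tx":-0.123,"ty":0.309,"tz":0.02,"turn":0},{"tx":-0.123,"ty":0.309,"tz":0.03,"turn":0},{"tx":-0.123,"ty":0.309,"tz":0.04,"turn":0},{"tx":-0.123,"ty":0.309,"tz":0.04,"turn":0}], "gripper": 0}}

```text
time_s: 7.5
eef_pos: [0.5112, 0.0725, 0.1409]
eef_rot: [-0.003, -0.168, 0.986, 0.001]
wrist_force: [-0.2, 0.1, -0.4]
opening: 0.002
```

```bash
python3 -c "
from h import *
from bench import viewer
go(0,.173,.11)
for n in ('scene','side'):
    c=viewer.get_calibration(n)
    p,d=viewer.camera(n);a=p[:,:,::-1]
    a=a[60:280,180:420] if n=='scene' else a[60:280,260:500]
    cv2.imwrite('pics/%s6.png'%n,cv2.resize(a,None,fx=2.5,fy=2.5))
"
```

```text
t 7.5 disp now -0.0043 0.177 [0.5112 0.0725 0.1409] tilt [-0.005  0.    -1.   ] F [-0.2  0.1 -0.4] open 0.0
inc [-0.0044 -0.0041  0.0309] turn for 19.4-180: -0.08
```

View pics/scene6.png

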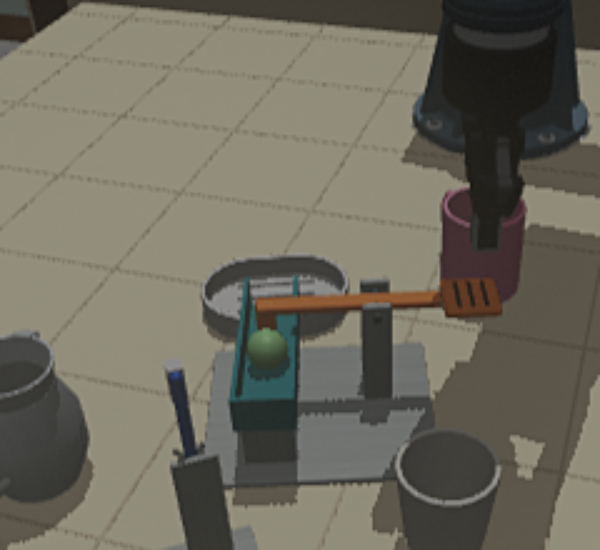

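View pics/side6.png

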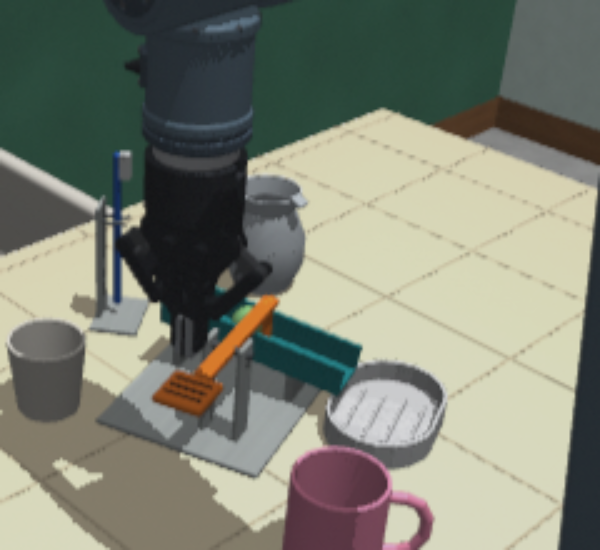

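The fingertips are shut and hang above the pad, which is at about (472,297) in the scene crop. The tray is under the mouth and the ball is behind the gate. I'll go down until just above the pad.

Call:
{"method": "move_arm", "body": {"increments": [{"tx":-0.002,"ty":-0.002,"tz":0.008,"turn":0},{"tx":-0.003,"ty":-0.004,"tz":0.016,"turn":0},{"tx":-0.003,"ty":-0.004,"tz":0.024,"turn":0},{"tx":-0.003,"ty":-0.004,"tz":0.03,"turn":0},{"tx":-0.003,"ty":-0.004,"tz":0.034,"turn":0},{"tx":-0.003,"ty":-0.004,"tz":0.034,"turn":0},{"tx":-0.003,"ty":-0.004,"tz":0.034,"turn":0}]}}

```text
time_s: 8.18
eef_pos: [0.5171, 0.0708, 0.11]
eef_rot: [-0.0, -0.169, 0.986, 0.0]
wrist_force: [0.4, -0.6, -0.6]
opening: 0.001
```

```bash
python3 -c "
from h import *
from bench import viewer
go(0,.173,.066)
for n in ('scene','side'):
    c=viewer.get_calibration(n)
    p,d=viewer.camera(n);a=p[:,:,::-1]
    a=a[120:240,270:420] if n=='scene' else a[140:260,290:440]
    cv2.imwrite('pics/%s7.png'%n,cv2.resize(a,None,fx=4,fy=4))
"
```

```text
t 8.18 disp now 0.0007 0.1734 [0.5171 0.0708 0.11  ] tilt [-0.001  0.    -1.   ] F [ 0.4 -0.6 -0.6] open 0.0
inc [ 0.0007 -0.0004  0.044 ] turn for 19.4-180: 0.01
```

View pics/scene7.png

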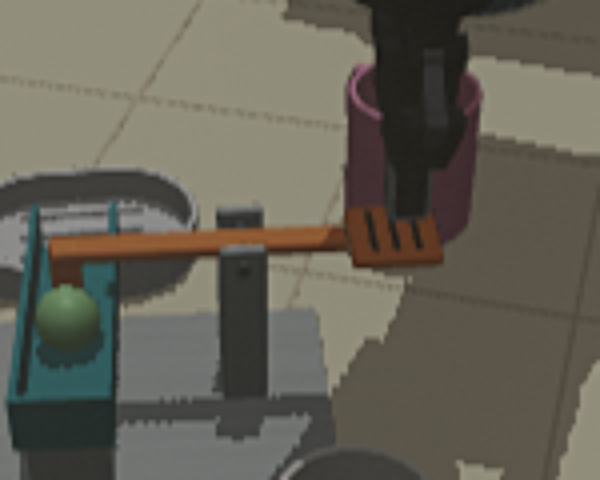

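View pics/side7.png

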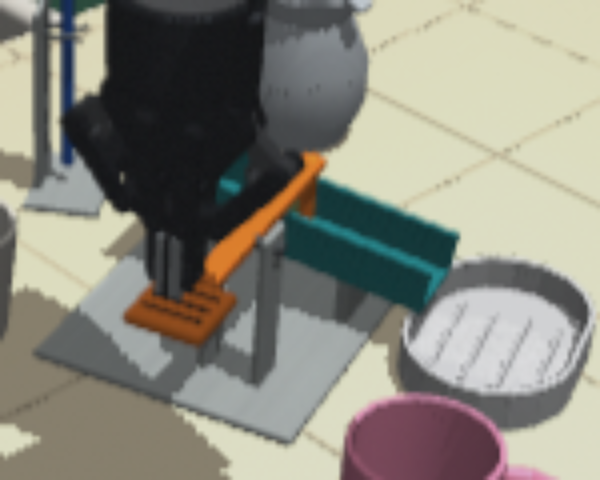

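Tip is about 11 mm above the pad middle. Now the press.

Call:
{"method": "move_arm", "body": {"increments": [{"tx":0,"ty":0,"tz":0.006,"turn":0},{"tx":0,"ty":0,"tz":0.011,"turn":0},{"tx":0,"ty":0,"tz":0.015,"turn":0},{"tx":0,"ty":0,"tz":0.019,"turn":0},{"tx":0,"ty":0,"tz":0.023,"turn":0},{"tx":0,"ty":0,"tz":0.027,"turn":0},{"tx":0,"ty":0,"tz":0.031,"turn":0},{"tx":0,"ty":0,"tz":0.035,"turn":0},{"tx":0,"ty":0,"tz":0.038,"turn":0},{"tx":0,"ty":0,"tz":0.041,"turn":0},{"tx":0,"ty":0,"tz":0.043,"turn":0},{"tx":0,"ty":0,"tz":0.044,"turn":0},{"tx":0,"ty":0,"tz":0.044,"turn":0}]}}

```text
time_s: 9.37
eef_pos: [0.5184, 0.0702, 0.0668]
eef_rot: [0.001, -0.169, 0.986, -0.001]
wrist_force: [0.3, -1.3, 8.0]
opening: 0.006
```

```bash
python3 -c "
from h import *
from bench import viewer
go(0,.173,.064)
for n in ('scene','side'):
    c=viewer.get_calibration(n)
    p,d=viewer.camera(n);a=p[:,:,::-1]
    a=a[120:240,270:420] if n=='scene' else a[140:260,290:440]
    cv2.imwrite('pics/%s8.png'%n,cv2.resize(a,None,fx=4,fy=4))
"
```

```text
t 9.37 disp now 0.0017 0.1724 [0.5184 0.0702 0.0668] tilt [ 0.002 -0.001 -1.   ] F [ 0.3 -1.3  8. ] open 0.01
inc [0.0017 0.0006 0.0028] turn for 19.4-180: 0.01
```

View pics/scene8.png

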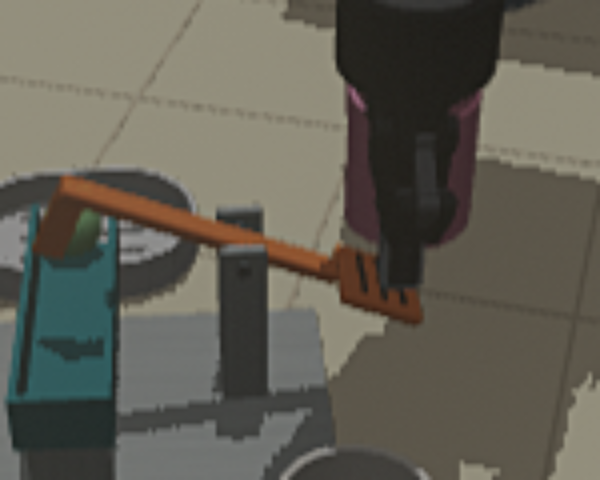

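View pics/side8.png

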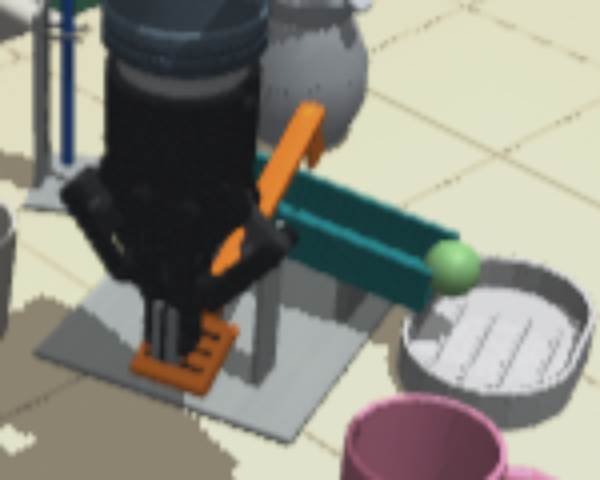

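The ball is leaving the chute mouth at about (452,267) in the side crop. I'll press gently against the stop and hold while it settles.

Call:
{"method": "move_arm", "body": {"increments": [{"tx":0,"ty":0,"tz":0.001,"turn":0},{"tx":0,"ty":0,"tz":0.002,"turn":0},{"tx":0,"ty":0,"tz":0.003,"turn":0},{"tx":0,"ty":0,"tz":0.003,"turn":0},{"tx":0,"ty":0,"tz":0.003,"turn":0},{"tx":0,"ty":0,"tz":0.003,"turn":0},{"tx":0,"ty":0,"tz":0.003,"turn":0},{"tx":0,"ty":0,"tz":0.003,"turn":0}]}}

```text
time_s: 10.13
eef_pos: [0.5185, 0.0702, 0.0641]
eef_rot: [0.001, -0.169, 0.986, -0.001]
wrist_force: [0.9, -1.4, 8.7]
opening: -0.001
```

```bash
python3 -c "
from h import *
from bench import viewer
go(0,.173,.064)
for n in ('scene','side'):
    c=viewer.get_calibration(n)
    p,d=viewer.camera(n);a=p[:,:,::-1]
    a=a[120:240,270:420] if n=='scene' else a[140:260,290:440]
    cv2.imwrite('pics/%s9.png'%n,cv2.resize(a,None,fx=4,fy=4))
"
```

```text
t 10.13 disp now 0.0019 0.1724 [0.5185 0.0702 0.0641] tilt [ 0.002 -0.001 -1.   ] F [ 0.9 -1.4  8.7] open -0.0
inc [0.0019 0.0006 0.0001] turn for 19.4-180: 0.01
```

View pics/scene9.png

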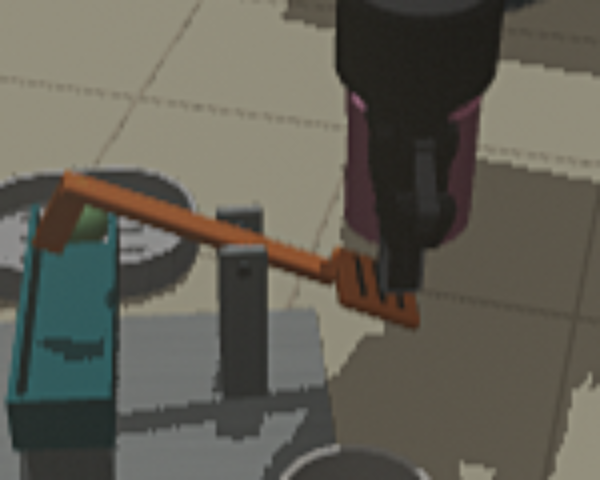

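View pics/side9.png

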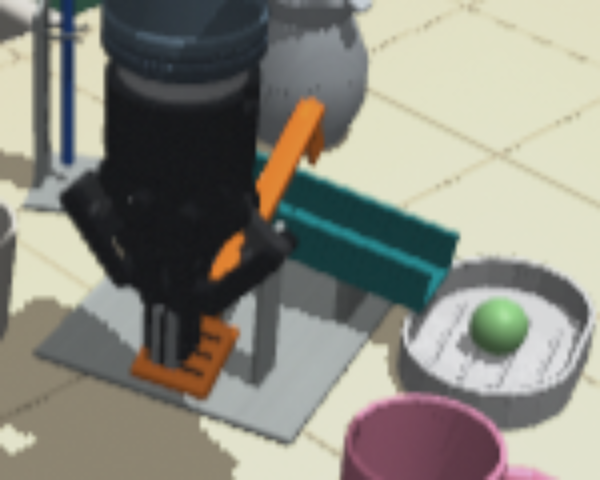

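The ball is in the tray at about (498,325) in the side crop. The force hasn't jumped, so I'll press a little more to make sure of the stop.

Call:
{"method": "move_arm", "body": {"increments": [{"tx":0,"ty":0,"tz":0.001,"turn":0},{"tx":0,"ty":0,"tz":0.002,"turn":0},{"tx":0,"ty":0,"tz":0.002,"turn":0},{"tx":0,"ty":0,"tz":0.002,"turn":0}]}}

```text
time_s: 10.57
eef_pos: [0.5187, 0.0701, 0.0631]
eef_rot: [0.001, -0.169, 0.986, -0.001]
wrist_force: [-3.7, -2.1, 16.9]
opening: 0.001
```

The force rose to 17 N and the descent stopped, so the lever is on its hard stop. I'll hold briefly, then release upward.

Call:
{"method": "move_arm", "body": {"increments": [{"tx":0,"ty":0,"tz":0,"turn":0},{"tx":0,"ty":0,"tz":0,"turn":0},{"tx":0,"ty":0,"tz":-0.005,"turn":0},{"tx":0,"ty":0,"tz":-0.011,"turn":0},{"tx":0,"ty":0,"tz":-0.017,"turn":0},{"tx":0,"ty":0,"tz":-0.023,"turn":0},{"tx":0,"ty":0,"tz":-0.029,"turn":0},{"tx":0,"ty":0,"tz":-0.035,"turn":0},{"tx":0,"ty":0,"tz":-0.041,"turn":0},{"tx":0,"ty":0,"tz":-0.05,"turn":0},{"tx":0,"ty":0,"tz":-0.07,"turn":0},{"tx":0,"ty":0,"tz":-0.09,"turn":0},{"tx":0,"ty":0,"tz":-0.11,"turn":0},{"tx":0,"ty":0,"tz":-0.13,"turn":0},{"tx":0,"ty":0,"tz":-0.145,"turn":0},{"tx":0,"ty":0,"tz":-0.15,"turn":0},{"tx":0,"ty":0,"tz":-0.15,"turn":0},{"tx":0,"ty":0,"tz":-0.15,"turn":0}]}}

```text
time_s: 12.07
eef_pos: [0.517, 0.0705, 0.2107]
eef_rot: [-0.0, -0.168, 0.986, -0.0]
wrist_force: [0.0, 0.1, -0.2]
opening: -0.0
```

```bash
python3 -c "
from h import *
from bench import viewer
go(0,.173,.21)
for n in ('scene','side'):
    c=viewer.get_calibration(n)
    p,d=viewer.camera(n);a=p[:,:,::-1]
    cv2.imwrite('pics/%s10.png'%n,a);np.savez(n+'10.npz',p=p,d=d,K=c['intrinsics'],o=c['origin'],a=c['attitude'])
    X=cloud(*load(n+'10')); l=X[...,:2]-O; dx=l@DX;dy=l@DY
    m=(d>0)&(X[...,2]>.01)&(X[...,2]<.032)&(dx>-.2)&(dx<-.06)&(dy>-.12)&(dy<.12)
    print(n,np.percentile(dx[m],[1,99]).round(3),np.percentile(dy[m],[1,99]).round(3))
    H,S,V=cv2.split(cv2.cvtColor(p,cv2.COLOR_RGB2HSV))
    o=(d>0)&(H>4)&(H<17)&(S>140)&(dy>.1)&(dy<.22)&(abs(dx)<.05)&(X[...,2]>.04);print('pad z',np.median(X[o][:,2]))
"
```

```text
t 12.07 disp now 0.0005 0.1731 [0.517  0.0705 0.2107] tilt [-0.001 -0.    -1.   ] F [ 0.   0.1 -0.2] open -0.0
inc [ 0.0005 -0.0001  0.0007] turn for 19.4-180: -0.01
scene [-0.174 -0.074] [-0.068  0.067]
pad z 0.09900118579152664
side [-0.178 -0.08 ] [-0.068  0.072]
pad z 0.09609226702120166
```

View pics/scene10.png

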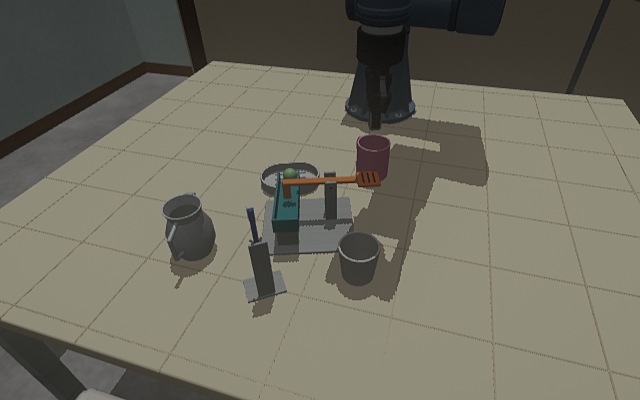

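View pics/side10.png

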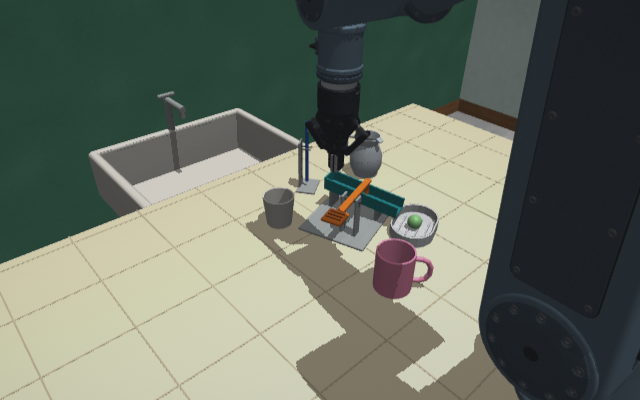

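The lever is back up with the pad at its rest height of about 0.098 m. The ball is in the tray at (415,221) in the side view, the tray is centred, and the arm is clear with no force on it.

```bash
python3 -c "
from bench import workorder
print(workorder.hand_in())"
```

```text
the job is handed in; nothing more can be done
None
```

The job is done and handed in: the green soap ball is in the tray, the lever is back up, and the arm is clear. It took about 12 s of the 54 s allowed.

- **Tray:** I slid it about 125 mm along the ledge with the half-open fingertips. The last check put its centre within about 5 mm of its place under the mouth.
- **Lever:** I pressed the pad with the fingers shut and held it while the ball rolled into the tray. The ball was already in the tray when I pressed the last millimetre onto the hard stop, where the force rose from 9 N to 17 N. I then let the lever up, and the pad came back to its rest height (0.096–0.099 m, nominal 0.099 m).
- **End state:** The arm stood about 0.11 m above the pad with no force on the wrist. The mug, cup, jug and bracket look the same as at the start. I compared these only by eye in the pictures.

**Disagreements:** The scene and side cameras differed by about 7 mm in x, so I averaged them; that is within the 20 mm tolerance. One move call was refused because its rows left out some fields, and the arm did not move on it. No other checks failed.

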